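# Release and pull the glue press, and hold it down

## Task

Of the two glue presses on the bench, work the one that has the dark wooden bridge blank lying under its pad: first flip its safety catch up and right over to the other side, then pull its lever over by the handgrip, towards the press's front, all the way to its stop so that the pad clamps the blank. The lever springs back when let go, so finish while still holding it there with the gripper. Leave the empty press and the other things on the bench alone.

Things in the scene. Friction and masses are not known exactly. Their poses are not given: they have to be found in the camera images.
- press_a: the glue press to use: a wooden bridge blank (34 x 184 x 12, dark, long way across, its ends overhanging the base) lies under its cork pad. Grey steel C-frame bolted to the bench, base plate 200 x 130 x 20, head top 140 above the bench. Origin: centre of the base's underside. Axes: x from its front to its back (away from the robot at yaw 0), y to its left, z up. It does not move
- lever_a (a joint): angle of that press's lever, rad. 0 = leaning back (to press +x) 40 degrees from upright; grows as it is pulled over to the front (press -x); stop at 1.05, leaning 20 degrees forward, pad on the blank. A spring drives it back when let go (about 4 N at the handgrip at the start, 7 N at the stop). Until flipped over, the catch meets the stem at 0.1 to 0.2 rad and blocks it
- lever_a_pivot (a point): middle of the lever's hinge, which lies along press y; at (20, 0, 150) in the press's frame; does not move. From it a straight steel stem, 14 dia., rises 170, and from the stem's top a round black handgrip, 24 dia., runs along press +y, from 14 to 102 beside the stem
- lever_a_grip (a point): middle of the black handgrip of that lever (24 dia., axis along press y), 170 from the hinge axis and 55 to the press's left of the stem; moves with the lever; about 280 above the bench at joint 0, 320 two thirds of the way, 310 at the stop. Only air around it
- catch_a (a joint): angle of that press's safety catch, rad: a 10 dia. steel arm with a knob. 0 = it points to the press's right (-y), 25 degrees above level, across the front of the lever stem, blocking it; grows as the knob goes up and over to the left; upright at 1.13, clear of the lever from about 1.15, stop at 2.0, leaning far left. Stiff hinge (about 1 N at the knob): it stays where it is left
- catch_a_knob (a point): centre of the round steel cross-knob (18 dia., 24 long along press x, flat ends) at the end of that catch; moves with it; about 200 above the bench at joint 0, 250 at the top of its arc
- catch_a_hinge (a point): hinge of that catch, which lies along press x, and centre of the knob's arc of radius 85 in the press's y-z plane; at (22, 24, 165) in the press's frame; does not move
- press_b: the other glue press, the same in every way but with nothing under its pad; to be left alone. Same origin and axes. The two stand side by side 310 to 480 apart, either one on the left
- lever_b (a joint): angle of the empty press's lever, same meaning as lever_a
- catch_b (a joint): angle of the empty press's safety catch, same meaning as catch_a
- mug: bystander: white mug, 80 dia. x 90, origin at the centre of its underside
- glue_bottle: bystander: closed white glue bottle, 60 dia. x 150, origin at the centre of its underside
- hammer: bystander: small hammer, about 300 long, lying on the bench, handle to its own -x
- ear_defenders: bystander: yellow ear defenders with a black headband, about 165 x 150 x 72, lying on the bench between the robot and the presses, origin under the middle of the cups, the band to their own -x

How it is judged:
By the outcome, as a careful person would: the job done as asked, in the order asked, and still so for the second after the job is handed in, while the arm keeps its last pose, push and grip.
It also fails if it takes over 51 s, if anything falls off the work surface, if the arm or the gripper's body presses on something with over 40 N, if the wrist force passes 120 N, or if a joint passes its speed limit or range.

## Robot

A 6-joint arm with a two-finger parallel gripper is mounted at the origin on the work surface. World frame = base frame: x ahead of the robot, y to its left, z up, the work surface at z = 0. Lengths are in m, angles in rad, forces in N, time in s.
With the tool pointing down it reaches from about 0.3 to 1 m from the base axis. Payload 5.1 kg.
Tool frame: the origin (TCP) lies midway between the tips of the shut fingers; the grasp point (between the pads) lies 19 mm behind it; z points along the fingers, x is the direction in which the jaws open and shut, and the axes are right-handed (so a half turn about z gives the same grasp; the last joint's range is limited). The gripper opens to 95 mm and grips with 3 to 60 N. Pads are 20 mm wide; open, the fingers measure 119 mm over their backs; the gripper's body (75 mm by 180 mm) begins 59 mm behind the grasp point.
Start: joints at [1.213, 0.124, 1.65, -0, 1.367, -0.083], TCP at [0.176, 0.626, 0.215] pointing down, gripper open.
Joint ranges: [-2.61, 2.61], [-1.02, 2.33], [0.03, 2.71], [-1.35, 4.49], [0.32, 2.68], [-2.91, 2.91]. Speed limits (rad/s): [2.57, 2.57, 3.14, 3.14, 3.14, 3.14].

## Interface

Orientations are given as a unit quaternion [w, x, y, z].
In Python, from workcell import arm gives the robot as it stands. The module is installed in compiled form; this text tells all that it offers.
- The arm moves only by the shell command python3 -m jog 'ROWS' [OPENING] [FORCE]. ROWS is text: rows parted by semicolons, each of 6 numbers parted by spaces: the shift along the tool's x, y, z in units of 0.15 m (1.0 is 0.15 m), then the turn, a rotation vector about the tool's x, y, z in units of 1.5 rad (1.0 is 1.5 rad). In form: tx ty tz ax ay az; .... A call has 1 to 10 rows; each row is the pose to reach, as a shift and turn from the pose measured when the call began, along the tool's axes at that moment; what a row does not reach only later rows make up. A row lasts 1/8 s, in which the tool goes at most 62.5 mm and 10.7 degrees, less where a joint would pass 70% of its speed; a pose out of reach is approached as far as the arm can. A call with a number of a shift or a turn outside -1 to 1 is refused whole. A call with a gripper value outside its range is refused whole. OPENING is the gripper's target within -1 to 1 (fully open at 1, half-way at 0, shut at -1), set as the call begins (- or left out, the last holds). The fingers move at their own pace and stop on an object; FORCE is the grip in N (left out, the last holds). Time passes only in rows, so rows that repeat a pose let the fingers close. It gives the time, the measured TCP pose, the force and the opening at its end, in the units of the state.
- arm.state(): the state, without advancing time (a new reading comes with each control period).
- arm.get_image(name): name is "side" or "top" or "wrist"; returns (picture, depth): 400x640x3 uint8, red, green, blue; 400x640 float32, m along the optical axis (not along the pixel's ray), 0 where there is no reading.
- arm.calibration(name): a dict with "mtx" (3x3 intrinsics, pixels), "extrinsics" (4x4, takes a point from camera to world coordinates). Camera axes: x right, y down, z forward; pixel columns grow to the right and rows downward; lengths in m; the calibration is good to about 2 mm. A picture is of the moment at which its call begins: read the wrist's pose just before it. calibration takes no time and is no camera call; for the wrist camera it gives the pose at the moment of the call.
- arm.hand_in(): hands the job in, once; it reports no verdict.
The state is a dict: "t": time; "joint_positions": joint angles; "dq": joint speeds; "effort": joint torques, N m; "eef_pos": TCP position; "tcp_rot": TCP orientation; "ft_force": force on the tool from outside, world axes, zero at the start; "ft_torque": the same for the moment, N m; "finger_gap": opening from 0.0 (shut) to 1.0 (fully open).
Only numpy, scipy, OpenCV 4.12 (cv2) and the standard library are available. Lean on these libraries where they do the work, as an engineer would, in place of code of your own. Each camera call takes 0.05 s, during which the arm holds its last target.

## Working session

There is one attempt and no reset: what is moved stays moved. The work goes in short steps, Python scripts to look and compute and a shell command to move; the robot and the scene stay as the last step left them, time stands still between calls to the robot, and variables do not carry over. Pictures are saved under pics/ and viewed, and the job is handed in when it is done.

```bash
mkdir -p pics
python3 - <<'E'
from workcell import arm
import cv2,numpy as np
print(arm.state())
for n in("top","side"):
    im,d=arm.get_image(n); cv2.imwrite(f"pics/{n}0.png",im[:,:,::-1]); np.savez(f"pics/{n}0.npz",im=im,d=d)
    c=arm.calibration(n);print(n,c["mtx"].round(1).tolist(),c["extrinsics"].round(3).tolist())
E
```

```text
{'t': 0.0, 'joint_positions': array([ 1.21336560e+00,  1.24518256e-01,  1.65167037e+00,  9.62549230e-06,
        1.36751548e+00, -8.25686630e-02]), 'dq': array([-0.001891  ,  0.00060754,  0.00090218,  0.0008435 ,  0.00222212,
        0.0015624 ]), 'effort': array([ 8.09569337e-04, -4.17592049e+01, -3.59936285e+01,  7.74757750e-02,
        4.92067134e-02, -1.99492351e-04]), 'eef_pos': array([0.17619732, 0.62498965, 0.2133807 ]), 'tcp_rot': array([ 5.61627219e-04,  7.97312563e-01,  6.03565706e-01, -8.93951733e-04]), 'ft_force': array([ 0.45702588,  0.11157278, -0.12263022]), 'ft_torque': array([-0.01383235,  0.04645366, -0.04196649]), 'finger_gap': 0.9992817512526911}
top [[518.0, 0.0, 317.7], [0.0, 518.0, 198.5], [0.0, 0.0, 1.0]] [[-0.007, -0.987, 0.159, 0.313], [-1.0, 0.004, -0.017, 0.006], [0.016, -0.159, -0.987, 1.737], [0.0, 0.0, 0.0, 1.0]]
side [[482.7, 0.0, 317.0], [0.0, 482.7, 198.3], [0.0, 0.0, 1.0]] [[-0.983, -0.133, 0.125, 0.399], [-0.182, 0.746, -0.64, 0.859], [-0.008, -0.652, -0.758, 1.178], [0.0, 0.0, 0.0, 1.0]]
```

View pics/top0.png

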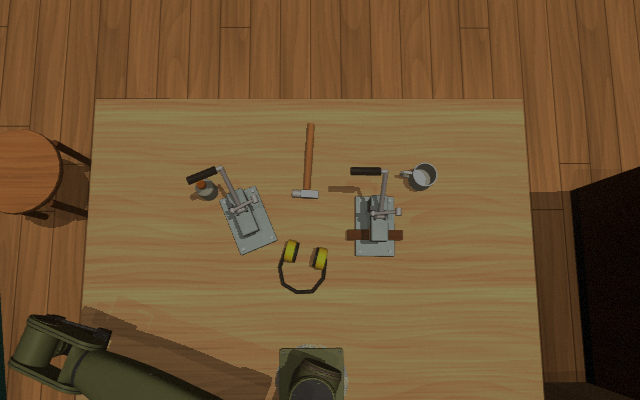

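View pics/side0.png

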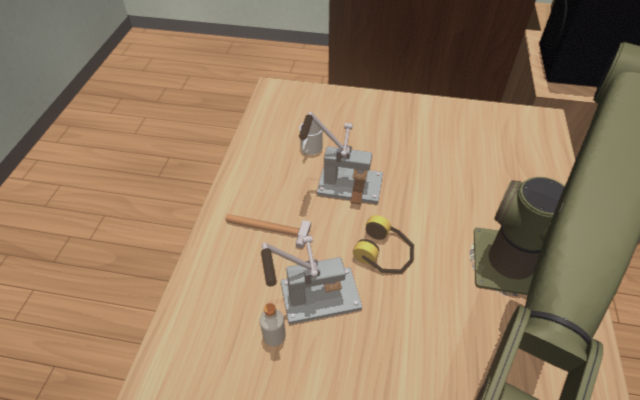

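The press with the blank is the right one in the top view: blank at (375,235), grip at (366,171), catch knob at (398,212). Its yaw is about 0. Next I'll measure these points.

```bash
cat > h.py <<'E'
import numpy as np,cv2
from workcell import arm
def pts(n,d,us,vs,cal=None):
    c=cal or arm.calibration(n);K=c["mtx"];E=c["extrinsics"]
    us=np.asarray(us,float);vs=np.asarray(vs,float)
    p=np.stack([(us-K[0,2])/K[0,0]*d,(vs-K[1,2])/K[1,1]*d,d],-1)
    return p@E[:3,:3].T+E[:3,3]
def cloud(n,d):
    v,u=np.mgrid[:400,:640]
    return pts(n,d,u,v)
E
python3 - <<'E'
from h import *
for n in("top","side"):
    z=np.load(f"pics/{n}0.npz");im,d=z["im"].astype(int),z["d"]
    P=cloud(n,d);ok=d>0
    hsv=cv2.cvtColor(z["im"],cv2.COLOR_RGB2HSV)
    R=ok&(P[...,1]<-.03)&(P[...,1]>-.45)&(P[...,0]>.4)&(P[...,0]<1.0)
    dark=im.sum(2)<120
    m=R&dark&(P[...,2]>.2); print(n,"grip",m.sum(),P[m].mean(0).round(4),P[m].min(0).round(3),P[m].max(0).round(3))
    # base plate top
    m=R&(P[...,2]>.012)&(P[...,2]<.028)&(hsv[...,1]<60)
    pp=P[m][:,:2].astype(np.float32);print("base",m.sum(),cv2.minAreaRect(pp))
    m=R&(P[...,2]>.125)&(P[...,2]<.15);print("head",m.sum(),cv2.minAreaRect(P[m][:,:2].astype(np.float32)))
    m=R&(P[...,2]>.18)&(P[...,2]<.25)&(~dark)
    q=P[m];i=q[:,1].argsort()[:25];print("knob",q[i].mean(0).round(4),q[i].std(0).round(4))
    m=R&(hsv[...,1]>100)&(P[...,2]>.02)&(P[...,2]<.05);print("blank",m.sum(),cv2.minAreaRect(P[m][:,:2].astype(np.float32)),P[m].mean(0))
    s=4
    u0,v0=(330,150) if n=="top" else (290,100)
    cv2.imwrite(f"pics/{n}crop.png",cv2.resize(z["im"][v0:v0+120,u0:u0+120,::-1],None,fx=5,fy=5,interpolation=cv2.INTER_CUBIC))
E
```

```text
top grip 204 [ 0.6254 -0.1563  0.2906] [ 0.615 -0.197  0.276] [ 0.638 -0.113  0.3  ]
base 1142 ((0.5602934956550598, -0.24349094927310944), (0.1994549185037613, 0.36717504262924194), 61.15476608276367)
head 587 ((0.5093594789505005, -0.20673049986362457), (0.06039299815893173, 0.1444104164838791), 88.57391357421875)
knob [ 0.5186 -0.2598  0.2215] [0.0076 0.0024 0.0031]
blank 363 ((0.5443854331970215, -0.16451965272426605), (0.21928223967552185, 0.29340696334838867), 7.410698890686035) [ 0.46761463 -0.20063208  0.02867124]<stdin>:8: RuntimeWarning: Mean of empty slice.
  ret = um.true_divide(
Traceback (most recent call last):
ValueError: zero-size array to reduction operation minimum which has no identity
```

```bash
python3 -c "
import cv2,numpy as np
a=cv2.imread('pics/topcrop.png');b=cv2.imread('pics/sidecrop.png')
cv2.imwrite('pics/crops.png',cv2.resize(np.hstack([a,b]),(800,400)))"
```

```text
[ WARN:0@0.030] global loadsave.cpp:275 findDecoder imread_('pics/sidecrop.png'): can't open/read file: check file path/integrity
Traceback (most recent call last):
ValueError: all the input arrays must have same number of dimensions, but the array at index 0 has 3 dimension(s) and the array at index 1 has 1 dimension(s)
```

Run:
```python
from h import *
for n in("top","side"):
    z=np.load(f"pics/{n}0.npz");im,d=z["im"].astype(int),z["d"]
    P=cloud(n,d);ok=d>0
    hsv=cv2.cvtColor(z["im"],cv2.COLOR_RGB2HSV)
    R=ok&(P[...,1]<-.05)&(P[...,1]>-.28)&(P[...,0]>.35)&(P[...,0]<.7)
    m=R&(P[...,2]>.255)&(im.max(2)<70); print(n,"grip",m.sum())
    if m.sum():
        q=P[m];c=q.mean(0);w=np.linalg.svd(q-c)[2][0];print(c.round(4),w.round(3),q.min(0).round(3),q.max(0).round(3))
    m=R&(P[...,2]>.132)&(P[...,2]<.146)&(P[...,0]<.58);print("head",m.sum(),cv2.minAreaRect(P[m][:,:2].astype(np.float32)),np.median(P[m][:,2]))
    m=R&(P[...,2]>.012)&(P[...,2]<.027)&(hsv[...,1]<70)&(P[...,0]<.62)&(P[...,1]<-.13);print("base",m.sum(),cv2.minAreaRect(P[m][:,:2].astype(np.float32)))
    m=R&(P[...,2]>.18)&(P[...,2]<.25)&(im.max(2)>90)
    q=P[m];i=q[:,1].argsort()[:25];print("knob",q[i].mean(0).round(4),q[i].std(0).round(4))
    u0,v0=(330,150) if n=="top" else (290,100)
    cv2.imwrite(f"pics/{n}crop.png",cv2.resize(z["im"][v0:v0+120,u0:u0+120,::-1],(400,400),interpolation=cv2.INTER_CUBIC))
cv2.imwrite('pics/crops.png',np.hstack([cv2.imread('pics/topcrop.png'),cv2.imread('pics/sidecrop.png')]))
```

```text
top grip 237
[ 0.6264 -0.1554  0.2904] [-0.01  -1.     0.008] [ 0.615 -0.2    0.276] [ 0.639 -0.113  0.3  ]
head 514 ((0.5077492594718933, -0.20669040083885193), (0.06039299815893173, 0.1411891132593155), 88.57391357421875) 0.13992439113092614
base 1116 ((0.4980109930038452, -0.21136096119880676), (0.130703404545784, 0.19869910180568695), 88.96101379394531)
knob [ 0.5192 -0.2593  0.2212] [0.0068 0.0028 0.0031]
side grip 0
head 475 ((0.5089081525802612, -0.2067759931087494), (0.06447760760784149, 0.1416962593793869), 89.90009307861328) 0.13791272201992677
base 1209 ((0.4978579580783844, -0.20503315329551697), (0.14256112277507782, 0.20045967400074005), 89.97801971435547)
knob [ 0.5206 -0.2566  0.217 ] [0.0076 0.0035 0.0052]
```

View pics/crops.png

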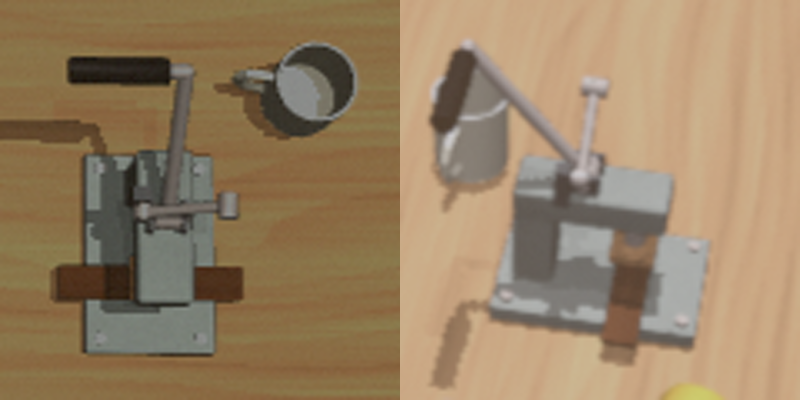

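Press A's origin is about (0.498, -0.209) with yaw near 0. The knob is near (0.520, -0.258, 0.205–0.212) and the grip near (0.626, -0.155, 0.280). These fit the given geometry. I'll lift the arm and travel over.

```bash
cat >> h.py <<'E'
from scipy.spatial.transform import Rotation as Ro
def st():
    s=arm.state();q=s["tcp_rot"];return s,Ro.from_quat([q[1],q[2],q[3],q[0]])
def rel(p,R=None):
    s,R0=st()
    t=R0.inv().apply(np.array(p)-s["eef_pos"])/.15
    a=(R0.inv()*R).as_rotvec()/1.5 if R is not None else np.zeros(3)
    print(" ".join(f"{x:.3f}" for x in [*t,*a]))
def down(lean=0): # tool x=+X, tool z down; lean>0: body toward +y (deg)
    return Ro.from_euler('x',-lean,degrees=True)*Ro.from_matrix(np.diag([1.,-1,-1]))
E
python3 -m jog '-0.4 0.2 -0.4 0 0 0.12;-0.8 0.4 -0.8 0 0 0.24;-1 0.5 -1 0 0 0.36;-1 0.5 -1 0 0 0.48;-1 0.5 -1 0 0 0.6'; python3 -c "
from h import *
rel([.45,-.28,.40],down())"
```

```text
t: 0.72
eef_pos: [0.2086, 0.4599, 0.3673]
tcp_rot: [-0.001, 0.981, 0.193, 0.002]
ft_force: [-0.2, -0.2, -0.3]
finger_gap: 1.003
-0.377 5.174 -0.230 -0.002 -0.002 0.259
```

```bash
python3 -m jog '0 0.4 -0.1 0 0 0.1;0 0.8 -0.2 0 0 0.2;0 1 -0.23 0 0 0.26;0 1 -0.23 0 0 0.26' >/dev/null; python3 -m jog '0.1 0.4 0 0 0 0;0.2 0.8 0 0 0 0;0.3 1 0 0 0 0'>/dev/null;python3 -m jog '0.1 0.4 0 0 0 0;0.2 0.8 0 0 0 0;0.3 1 0 0 0 0';python3 -m jog '0.1 0.4 0 0 0 0;0.2 0.8 0 0 0 0;0.3 1 0 0 0 0';python3 -m jog '0.1 0.4 0 0 0 0;0.2 0.8 0 0 0 0;0.2 1 0 0 0 0;0.2 1 0 0 0 0'; python3 -c "
from h import *
rel([.46,-.28,.36],down())"
```

```text
t: 1.98
eef_pos: [0.3551, 0.017, 0.3998]
tcp_rot: [-0.003, 1.0, -0.002, 0.002]
ft_force: [0.3, 0.6, 0.2]
finger_gap: 0.995
t: 2.35
eef_pos: [0.4001, -0.135, 0.3977]
tcp_rot: [-0.003, 1.0, -0.002, 0.001]
ft_force: [0.1, -0.2, -0.6]
finger_gap: 0.999
t: 2.85
eef_pos: [0.43, -0.2859, 0.3946]
tcp_rot: [-0.005, 1.0, -0.003, -0.001]
ft_force: [0.6, 1.4, -0.7]
finger_gap: 0.998
0.200 -0.038 0.231 -0.006 0.001 -0.004
```

```bash
python3 -m jog '0 0 0 0 0 0'
python3 - <<'E'
from h import *
cal=arm.calibration("wrist")
im,d=arm.get_image("wrist");cv2.imwrite("pics/w1.png",im[:,:,::-1]);np.savez("pics/w1.npz",im=im,d=d,E=cal["extrinsics"],K=cal["mtx"])
print(cal["extrinsics"].round(3).tolist())
P=cloud("wrist",d)
m=(d>0)&(P[...,2]>.19)&(P[...,2]<.26)&(P[...,1]<-.235)&(P[...,1]>-.29)&(P[...,0]>.49)&(P[...,0]<.55)
q=P[m];print(m.sum(),q.mean(0),np.percentile(q,[2,50,98],axis=0).round(4))
v,u=np.nonzero(m)
if len(u):print(u.min(),u.max(),v.min(),v.max())
E
```

```text
t: 2.98
eef_pos: [0.4306, -0.2849, 0.3941]
tcp_rot: [-0.005, 1.0, -0.002, -0.001]
ft_force: [0.2, -0.2, 0.3]
finger_gap: 0.999
[[1.0, -0.003, -0.002, 0.431], [-0.004, -0.963, -0.268, -0.208], [-0.002, 0.268, -0.963, 0.565], [0.0, 0.0, 0.0, 1.0]]
608 [ 0.51747301 -0.25373269  0.216425  ] [[ 0.5067 -0.2664  0.2021]
 [ 0.5173 -0.2547  0.2193]
 [ 0.5293 -0.2366  0.223 ]]
396 422 133 166
```

View pics/w1.png

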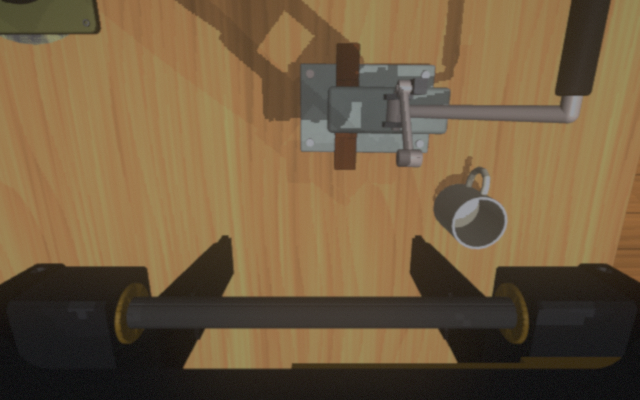

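The wrist view shows knob A at (409,157), about (0.518, -0.258, 0.213), with the catch arm in front of the stem. I'll descend over it with the jaws along x.

```bash
python3 -m jog '0.3 -0.09 0.3 0 0 0;0.58 -0.18 0.62 0 0 0;0.58 -0.18 0.62 0 0 0' -0.2; python3 -c "
from h import *
rel([.518,-.258,.202],down())"
```

```text
t: 3.4
eef_pos: [0.5175, -0.2536, 0.296]
tcp_rot: [-0.008, 1.0, 0.001, -0.004]
ft_force: [-0.8, -0.4, -0.5]
finger_gap: 0.74
0.009 0.039 0.626 -0.010 0.006 0.001
```

```bash
python3 -m jog '0 0.04 0.2 -0.01 0.006 0;0 0.04 0.4 -0.01 0.006 0;0.01 0.04 0.62 -0.01 0.006 0;0.01 0.04 0.62 -0.01 0.006 0'; python3 -m jog '0 0 0 0 0 0;0 0 0 0 0 0;0 0 0 0 0 0;0 0 0 0 0 0;0 0 0 0 0 0' -1 12
python3 - <<'E'
from h import *
im,d=arm.get_image("wrist");cv2.imwrite("pics/w2.png",im[:,:,::-1])
E
```

```text
t: 3.9
eef_pos: [0.5169, -0.257, 0.2015]
tcp_rot: [-0.001, 1.0, 0.001, -0.001]
ft_force: [0.1, 0.6, -0.5]
finger_gap: 0.411
t: 4.53
eef_pos: [0.5187, -0.2577, 0.2038]
tcp_rot: [0.0, 1.0, 0.001, 0.001]
ft_force: [5.4, -0.9, 1.4]
finger_gap: 0.256
```

View pics/w2.png

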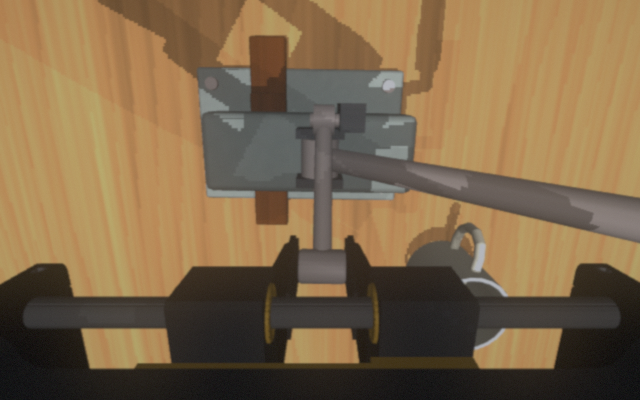

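Knob held: the gap of 24 mm matches its length. Next I'll work out the arc waypoints, leaning the body to +y late so it stays clear of the handgrip.

```bash
cat > arc.py <<'E'
from h import *
s,R0=st();p0=s["eef_pos"]
H=np.array([-.185,.165]);off=.010
import sys
th0,th1,l0,l1,n=map(float,sys.argv[1:])
z=R0.apply([0,0,1]);k0=p0-off*z
k=k0[1:]-H;print("r",np.hypot(*k),"th",np.degrees(np.arctan2(k[1],-k[0])))
for i in range(1,int(n)+1):
    th=np.radians(th0+(th1-th0)*i/n);l=l0+(l1-l0)*i/n
    K=np.array([p0[0],H[0]-.085*np.cos(th),H[1]+.085*np.sin(th)]);R=down(l)
    rel(K+off*R.apply([0,0,1]),R)
E
python3 arc.py 34 90 0 0 5
```

```text
r 0.08758019075396116 th 33.854422676138505
0.000 -0.086 -0.077 0.000 -0.002 0.001
0.001 -0.171 -0.147 0.000 -0.002 0.001
0.001 -0.269 -0.199 0.000 -0.002 0.001
0.001 -0.375 -0.231 0.000 -0.002 0.001
0.002 -0.485 -0.242 0.000 -0.002 0.001
```

```bash
python3 -m jog '0 -0.085 -0.08 0 0 0;0 -0.17 -0.15 0 0 0;0 -0.27 -0.205 0 0 0;0 -0.375 -0.235 0 0 0;0 -0.485 -0.242 0 0 0;0 -0.485 -0.242 0 0 0'; python3 arc.py 90 142 0 45 6;  python3 - <<'E'
from h import *
im,d=arm.get_image("wrist");cv2.imwrite("pics/w3.png",im[:,:,::-1])
E
```

```text
t: 5.32
eef_pos: [0.5198, -0.1834, 0.2419]
tcp_rot: [0.0, 1.0, 0.002, 0.003]
ft_force: [4.6, 0.3, 2.5]
finger_gap: 0.251
r 0.08687066606625746 th 91.04331660920614
0.000 -0.066 0.018 -0.087 -0.005 0.002
0.000 -0.141 0.036 -0.174 -0.005 0.002
0.000 -0.212 0.064 -0.261 -0.005 0.002
0.000 -0.279 0.104 -0.349 -0.005 0.001
0.000 -0.338 0.153 -0.436 -0.005 0.001
0.000 -0.389 0.210 -0.523 -0.005 0.001
```

View pics/w3.png

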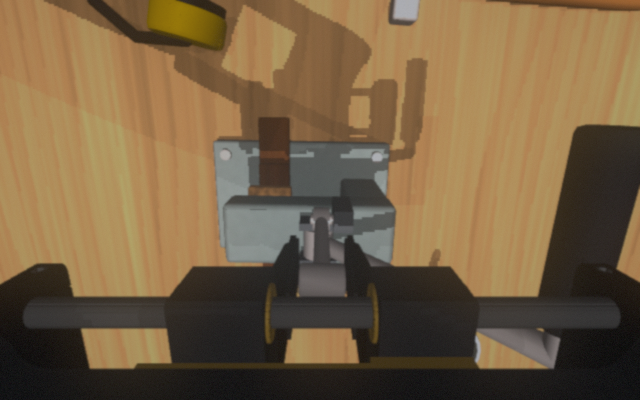

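Catch is upright and the knob is still held at (322,280). I'll continue over to the left with lean.

```bash
python3 -m jog '0 -0.066 0.018 -0.09 0 0;0 -0.14 0.036 -0.175 0 0;0 -0.21 0.064 -0.26 0 0;0 -0.28 0.104 -0.35 0 0'; python3 arc.py 125 142 32 45 3
```

```text
t: 5.88
eef_pos: [0.5204, -0.1415, 0.2267]
tcp_rot: [0.263, 0.965, 0.001, 0.006]
ft_force: [7.3, -9.7, -12.8]
finger_gap: 0.25
r 0.0854562022065218 th 124.65813478360477
-0.000 -0.052 0.010 -0.068 -0.008 -0.001
-0.000 -0.101 0.022 -0.119 -0.008 -0.001
-0.001 -0.150 0.039 -0.169 -0.007 -0.001
```

```bash
python3 -m jog '0 -0.05 0.012 -0.068 0 0;0 -0.1 0.025 -0.12 0 0;0 -0.15 0.043 -0.17 0 0;0 -0.15 0.043 -0.17 0 0' - 8
python3 - <<'E'
from h import *
print(arm.state()["ft_torque"])
for n in("wrist","side"):
    im,d=arm.get_image(n);cv2.imwrite(f"pics/{n}4.png",im[:,:,::-1])
E
python3 arc.py 142 142 45 45 1
```

```text
t: 6.38
eef_pos: [0.5208, -0.1239, 0.2087]
tcp_rot: [0.384, 0.923, 0.003, 0.006]
ft_force: [6.5, -3.5, -4.1]
finger_gap: 0.247
[ 0.39992394 -0.66248584  0.75115184]
r 0.08490070476554792 th 142.7901680516374
0.000 0.008 -0.002 0.001 -0.009 -0.001
```

View pics/wrist4.png

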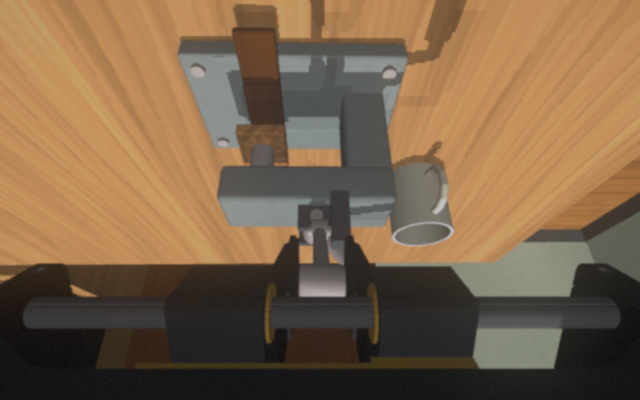

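View pics/side4.png

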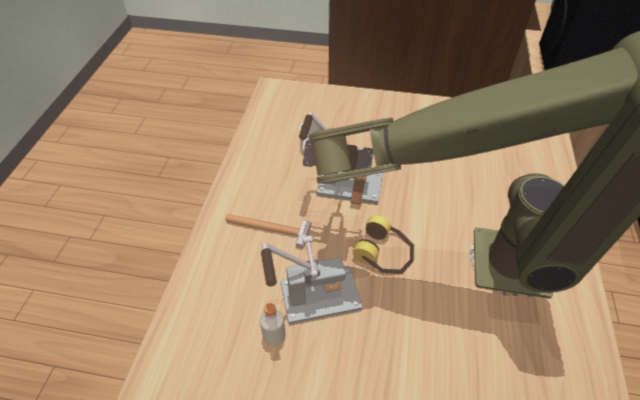

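The catch is over at the left stop (about 142° from level, near 2.0 rad). Releasing and retracting along the tool axis.

```bash
python3 -m jog '0 0 0 0 0 0;0 0 0 0 0 0;0 0 0 0 0 0' 0; python3 -m jog '0 0 -0.3 0 0 0;0 0 -0.6 0 0 0;0 0 -0.9 0 0 0;0 0 -0.9 0 0 0';python3 -c "
from h import *
rel([.55,-.155,.38],down())
rel([.50,-.155,.42],down())"
```

```text
t: 6.85
eef_pos: [0.5204, -0.1244, 0.2095]
tcp_rot: [0.383, 0.924, 0.002, 0.006]
ft_force: [-0.5, 0.2, -0.1]
finger_gap: 0.485
t: 7.35
eef_pos: [0.5201, -0.0272, 0.3081]
tcp_rot: [0.383, 0.924, 0.002, 0.009]
ft_force: [0.0, 0.5, -0.4]
finger_gap: 0.499
0.198 0.940 0.267 0.524 -0.012 0.002
-0.131 1.130 0.073 0.524 -0.012 0.002
```

```bash
python3 -m jog '-0.07 0.28 -0.02 0.1 0 0;-0.08 0.6 0 0.22 0 0;-0.1 0.9 0.05 0.34 0 0;-0.1 1 0.12 0.45 -0.01 0;-0.1 1 0.12 0.524 -0.01 0;-0.1 1 0.12 0.524 -0.01 0'
python3 - <<'E'
from h import *
im,d=arm.get_image("wrist");cv2.imwrite("pics/w5.png",im[:,:,::-1])
P=cloud("wrist",d)
m=(d>0)&(P[...,2]>.25)&(P[...,2]<.31)&(P[...,1]<-.1)&(P[...,1]>-.2)&(P[...,0]>.59)&(P[...,0]<.66)&(im.max(2)<80)
q=P[m];print(m.sum(),q.mean(0) if m.sum() else 0,np.percentile(q,[2,50,98],axis=0).round(4) if m.sum() else 0)
rel([.626,-.15,.36],down());rel([.626,-.15,.265],down())
E
```

```text
t: 8.1
eef_pos: [0.504, -0.1487, 0.3994]
tcp_rot: [0.0, 1.0, -0.001, -0.0]
ft_force: [0.1, 0.4, 0.5]
finger_gap: 0.499
2726 [ 0.62400409 -0.15195073  0.28911729] [[ 0.6159 -0.1952  0.2807]
 [ 0.6233 -0.1511  0.2903]
 [ 0.6352 -0.1118  0.2929]]
0.813 0.017 0.263 0.000 0.000 0.001
0.813 0.017 0.896 0.000 0.000 0.001
```

View pics/w5.png

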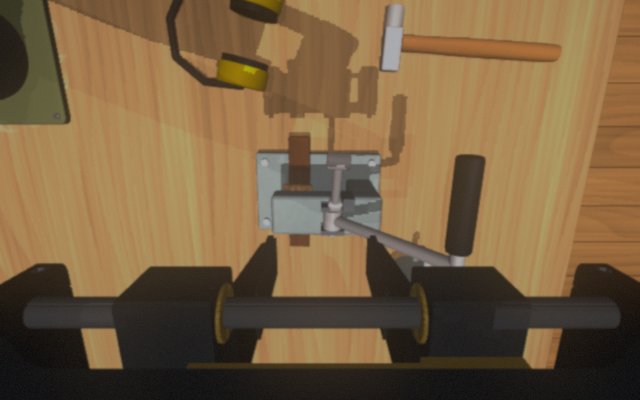

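The catch knob now lies left of the stem at (340,160). The handgrip centre is (0.626, -0.153, 0.280), as expected, so I'll go and grip it.

```bash
python3 -m jog '0.4 0.02 0 0 0 0;0.81 0.03 0.1 0 0 0;0.81 0.03 0.25 0 0 0;0.81 0.03 0.25 0 0 0' 0.4; python3 -c "
from h import *
rel([.626,-.153,.262],down())"
```

```text
t: 8.65
eef_pos: [0.6244, -0.1503, 0.3578]
tcp_rot: [-0.0, 1.0, 0.002, -0.004]
ft_force: [-0.8, 0.0, 1.1]
finger_gap: 0.698
0.016 0.018 0.639 -0.000 0.005 0.002
```

```bash
python3 -m jog '0.01 0.02 0.25 0 0 0;0.01 0.02 0.5 0 0 0;0.01 0.02 0.64 0 0 0;0.01 0.02 0.64 0 0 0'; python3 -m jog '0 0 0 0 0 0;0 0 0 0 0 0;0 0 0 0 0 0;0 0 0 0 0 0;0 0 0 0 0 0;0 0 0 0 0 0' -1 20
python3 - <<'E'
from h import *
im,d=arm.get_image("wrist");cv2.imwrite("pics/w6.png",im[:,:,::-1])
s,R0=st();p0=s["eef_pos"];g=p0-.019*R0.apply([0,0,1])
piv=np.array([.518,.150]);v=g[[0,2]]-piv;print("r",np.hypot(*v),"ang",np.degrees(np.arctan2(v[0],v[1])))
for a in np.arange(34,-27,-6):
    r=np.radians(a);rel([piv[0]+.17*np.sin(r),p0[1],piv[1]+.17*np.cos(r)-.019],down())
E
```

```text
t: 9.15
eef_pos: [0.624, -0.1528, 0.2614]
tcp_rot: [-0.0, 1.0, 0.002, -0.004]
ft_force: [-0.2, -0.3, 0.1]
finger_gap: 0.701
t: 9.9
eef_pos: [0.6265, -0.1529, 0.2627]
tcp_rot: [-0.0, 1.0, 0.001, -0.001]
ft_force: [6.9, 0.0, -0.1]
finger_gap: 0.249
r 0.17070988849196195 ang 39.49185800073186
-0.090 -0.000 -0.061 -0.000 0.001 0.002
-0.192 -0.001 -0.122 -0.000 0.001 0.002
-0.299 -0.001 -0.172 -0.000 0.001 0.002
-0.412 -0.001 -0.211 -0.000 0.001 0.002
-0.527 -0.002 -0.237 -0.000 0.001 0.002
-0.645 -0.002 -0.251 -0.000 0.001 0.002
-0.764 -0.002 -0.253 -0.000 0.001 0.002
-0.882 -0.003 -0.243 -0.000 0.001 0.002
-0.998 -0.003 -0.220 -0.000 0.001 0.002
-1.111 -0.003 -0.185 -0.000 0.001 0.002
-1.221 -0.004 -0.139 -0.000 0.001 0.002
```

View pics/w6.png

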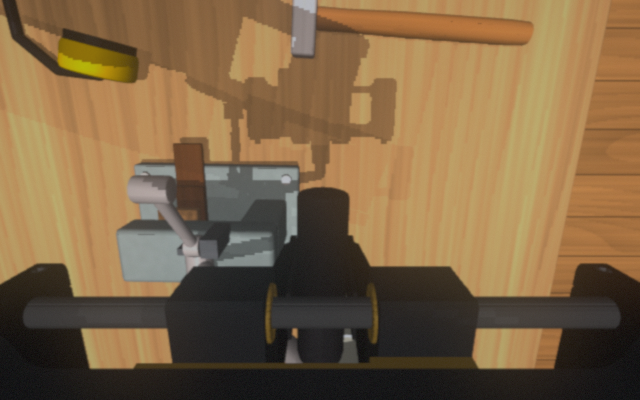

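Grip held: the gap is 24 mm, and the radius (0.171) and angle (39.5°) match. Pulling.

```bash
python3 -m jog '-0.09 0 -0.06 0 0 0;-0.19 0 -0.12 0 0 0;-0.3 0 -0.17 0 0 0;-0.41 0 -0.21 0 0 0;-0.53 0 -0.237 0 0 0;-0.645 0 -0.25 0 0 0;-0.76 0 -0.253 0 0 0'
cat > lev.py <<'E'
from h import *
s,R0=st();p0=s["eef_pos"];g=p0-.019*R0.apply([0,0,1])
piv=np.array([.518,.150]);v=g[[0,2]]-piv;print("r",np.hypot(*v),"ang",np.degrees(np.arctan2(v[0],v[1])))
for a in [-8,-14,-20,-22,-24]:
    r=np.radians(a);rel([piv[0]+.17*np.sin(r),p0[1],piv[1]+.17*np.cos(r)-.019],down())
E
python3 lev.py
```

```text
t: 10.82
eef_pos: [0.5161, -0.1526, 0.3052]
tcp_rot: [0.0, 1.0, 0.002, 0.006]
ft_force: [7.9, 3.3, 5.6]
finger_gap: 0.246
r 0.17423252838985065 ang -0.704745602430387
-0.145 -0.001 0.037 0.000 -0.008 0.002
-0.262 -0.001 0.059 0.000 -0.008 0.002
-0.376 -0.001 0.092 0.000 -0.008 0.002
-0.413 -0.001 0.106 0.000 -0.008 0.002
-0.450 -0.002 0.121 0.000 -0.008 0.002
```

```bash
python3 -m jog '-0.1 0 0.015 0 0 0;-0.19 0 0.03 0 0 0;-0.27 0 0.05 0 0 0;-0.33 0 0.065 0 0 0;-0.33 0 0.065 0 0 0'; python3 lev.py
```

```text
t: 11.45
eef_pos: [0.4688, -0.1523, 0.2977]
tcp_rot: [0.0, 1.0, 0.002, 0.01]
ft_force: [5.5, 2.7, 4.7]
finger_gap: 0.248
r 0.17395415096281006 ang -16.580153790566296
0.171 0.001 -0.007 0.000 -0.014 0.002
0.054 0.000 0.013 0.000 -0.014 0.002
-0.060 -0.000 0.045 0.000 -0.014 0.002
-0.097 -0.000 0.059 0.000 -0.014 0.002
-0.134 -0.000 0.073 0.000 -0.014 0.002
```

```bash
python3 -m jog '-0.04 0 0.01 0 0 0;-0.08 0 0.025 0 0 0;-0.1 0 0.035 0 0 0;-0.1 0 0.035 0 0 0' - 30; python3 lev.py
```

```text
t: 11.95
eef_pos: [0.4603, -0.1522, 0.2954]
tcp_rot: [0.001, 1.0, 0.002, 0.02]
ft_force: [21.6, 1.9, 0.2]
finger_gap: 0.247
r 0.1744476166217365 ang -19.58443107997067
0.228 0.001 -0.017 0.001 -0.027 0.002
0.111 0.000 0.001 0.001 -0.027 0.002
-0.004 -0.000 0.031 0.001 -0.027 0.002
-0.042 -0.000 0.043 0.001 -0.027 0.002
-0.079 -0.000 0.057 0.001 -0.027 0.002
```

The x force jumped from about 5 to 22 N and the motion stopped at -19.6°, so it's on the stop. I'll check with a few hold rows and pictures.

```bash
python3 -m jog '-0.03 0 0 0 0 0;-0.03 0 0 0 0 0;-0.03 0 0 0 0 0'
python3 - <<'E'
from h import *
ims=[]
for n in("wrist","side","top"):
    im,d=arm.get_image(n);cv2.imwrite(f"pics/{n}7.png",im[:,:,::-1]);ims.append(im[:,:,::-1])
cv2.imwrite("pics/f7.png",np.hstack([cv2.resize(ims[0],(400,250)),cv2.resize(ims[1],(400,250))]))
s=arm.state();print(s["t"],s["eef_pos"],s["ft_force"],s["finger_gap"])
E
```

```text
t: 12.32
eef_pos: [0.4605, -0.1522, 0.2953]
tcp_rot: [0.001, 1.0, 0.002, 0.027]
ft_force: [20.3, -0.2, -6.0]
finger_gap: 0.246
12.475 [ 0.46050679 -0.15221527  0.29531924] [19.56489473 -0.49819645 -6.5212311 ] 0.24711995342249138
```

View pics/wrist7.png

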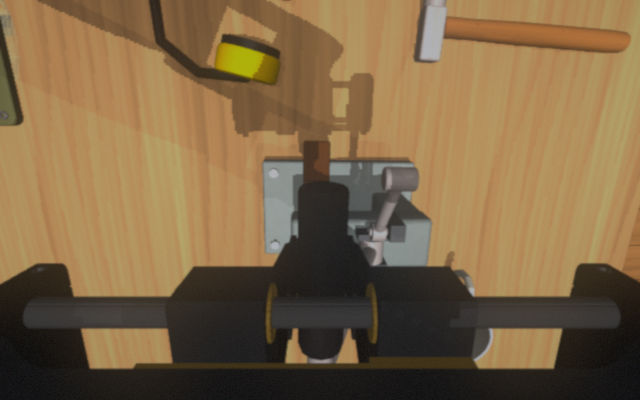

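View pics/side7.png

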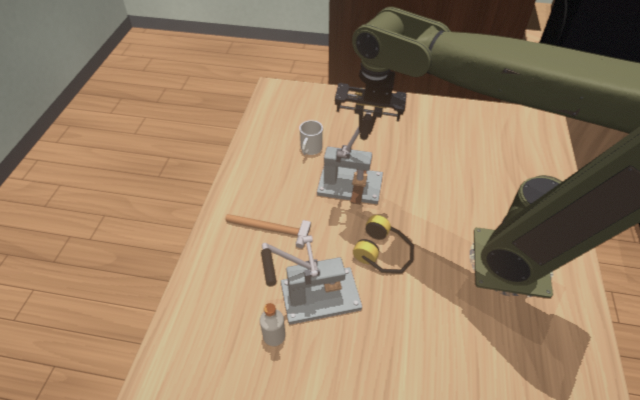

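The wrist view shows the fingers on the handgrip (325,240) and the catch still over to the left with its knob at (400,180). The side view shows the lever leaning forward and the empty press and other items where they were. Another 4 mm of pull gave no motion at about 20 N, so I'm handing in.

```bash
python3 -c "
from h import *
print(arm.hand_in());s=arm.state();print(s['t'],s['eef_pos'],s['ft_force'],s['finger_gap'])"
```

```text
the job is handed in; nothing more can be done
None
the job is handed in; nothing more can be done
```

I used the right-hand press, the one with the dark blank under its pad. I gripped its catch knob by the flat ends and carried it up and over to the left, to about 2.0 rad by my estimate. Then I let go, gripped the handgrip and pulled the lever forward to its stop. I handed in at about 12.5 s with the gripper still holding it there.

**Last checks:**
- **Lever:** the handgrip was at -19.6°, against 20° forward at the stop. Pulling another 4 mm did not move it. The wrist force was steady at about 20 N, and the jaw gap of about 23.5 mm matched the 24 mm grip.
- **Catch:** the last wrist picture showed it still over to the left.
- **Other things:** the side picture showed the empty press, mug, bottle, hammer and ear defenders where they had been.

**Two small disagreements:**
- **Catch start:** the catch appeared to start about 9° higher than its stated zero.
- **Handgrip radius:** it measured 174 mm against 170 mm at the end, probably a few mm of slip along the pads or a calibration error.

The pad on the blank was mostly hidden in the last pictures, so I judged the clamping from the lever angle and the hard stop.

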